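# Chock the bar offcuts in the lock-up tray

### The job

The four round bar offcuts are lying loose in the lock-up tray and would roll apart on the way to the saw. Roll them up together against the tray's fixed end stop, without lifting them out, then lay the wooden taper chock in the channel beside them, narrow nose away from you and straight side to the bars, and push it along the channel until it is wedged tight between the last bar and the slanted abutment and holds the whole row. Leave the other things on the desk where they are.

Things in the scene. Friction and masses are not known exactly. Their poses are not given: they have to be found in the camera images.
- bar_tray: Heavy low grey lock-up tray, fast on the desk, for short round bars side by side. Origin: on the desk, under the middle of the bars' length. +y: along the row, away from the end stop, to the left; +x: along the bars, away from the robot (tray is turned a little); z up. Base plate 5 mm thick: bars and chock rest on it. Rails, top 14 mm over the desk, at x = -45..-37 and 37..45 mm keep the bars endways.
- stop_face (a point): Foot of the end stop's flat face, on the base plate, at tray (0, -75, 5) mm: a dark steel block 28 mm high over the plate. The four bars closed up against it reach to y = +29 mm in the tray's frame (the row's free flank). A clear plastic box and a belt sander stand close behind the tray.
- mouth (a point): Middle of the channel's mouth at plate height, tray (-45, 56.4, 5) mm. The mouth faces the robot and has no rail; the channel runs along tray +x, between the row's free flank (y = 29 mm, row closed) and the abutment, 54.8 mm wide at the mouth. In front of it the base plate goes on as an apron, x = -109..-45, y = 29..111 mm.
- abutment (a point): Foot of the abutment's face at its front end, tray (-45, 83.8, 5) mm. A fixed dark steel block, 24 mm high over the plate; its upright face slants from here to (45, 72.5) mm, so the channel narrows away from the robot, 12 mm in 95 mm, just as the chock does. A rear rail with a knock-out gap ends the channel at x = 37 mm; the tight chock does not reach it.
- seat (a point): Where the chock's origin is when it binds with the row closed: tray (-22.5, 55, 5) mm; its nose is then 70 mm inside the mouth and 25 mm of the tail sticks out. Axes as the tray's. Pushed with about 10 to 15 N it wedges within a few mm of here, and stays by friction when let go.
- chock: Light wood taper chock, 95 long, 24 high, 0.2 kg, on the desk at the left. Origin: centre of underside. Nose at x = +47.5 mm (46 wide), tail with steel plate at x = -47.5 (58 wide). Straight side y = -26 mm, goes to the bars; tapered side y = 32 (tail) to 20 mm (nose). Grip bar on top: 36 long in x, 16 wide in y, z = 24..45 mm, centred at x = 0, y = 2 mm. Sits in the tray with its axes along the tray's.
- bar_1: Steel round bar offcut, 26 mm diameter, 70 mm long, 0.3 kg, on its side in the tray, nearest the end stop. Origin: middle of the bar's axis, 18 mm above the desk; x is the bar's axis. Rolls freely along tray y. The bars start in order with gaps of 1 to 7 mm, the last at least 30 mm clear of the abutment. Closed up, its centre is at y = -62 mm in the tray's frame.
- bar_2: Steel round bar offcut, 26 mm diameter, 70 mm long, 0.3 kg, on its side in the tray, second from the stop. Origin: middle of the bar's axis, 18 mm above the desk; x is the bar's axis. Rolls freely along tray y. The bars start in order with gaps of 1 to 7 mm, the last at least 30 mm clear of the abutment. Closed up, its centre is at y = -36 mm in the tray's frame.
- bar_3: Steel round bar offcut, 26 mm diameter, 70 mm long, 0.3 kg, on its side in the tray, third from the stop. Origin: middle of the bar's axis, 18 mm above the desk; x is the bar's axis. Rolls freely along tray y. The bars start in order with gaps of 1 to 7 mm, the last at least 30 mm clear of the abutment. Closed up, its centre is at y = -10 mm in the tray's frame.
- bar_4: Steel round bar offcut, 26 mm diameter, 70 mm long, 0.3 kg, on its side in the tray, last, nearest the channel and abutment. Origin: middle of the bar's axis, 18 mm above the desk; x is the bar's axis. Rolls freely along tray y. The bars start in order with gaps of 1 to 7 mm, the last at least 30 mm clear of the abutment. Closed up, its centre is at y = 16 mm in the tray's frame.
- brush: flat brush with a wooden handle, 162 x 20 x 15 mm, lying on the desk; a bystander. Origin: centre of its underside.
- paste_tin: round lidded tin, 55 mm across, 22 mm high; a bystander standing near the chock's start, in front of the polishing machine (126 mm high). Origin: centre of its underside.
- marker: marker pen, 124 mm long, 12 mm thick, lying on the desk; a bystander. Origin: centre of its underside.

How it is judged:
By the outcome, as a careful person would: the job done as asked, in the order asked, and still so for the second after the job is handed in, with the robot touching nothing.
It also fails if it takes over 72 s, if anything falls off the work surface, if the arm or the gripper's body presses on something with over 40 N, if the wrist force passes 120 N, or if a joint passes its speed limit or range.

### The arm

A 6-joint arm with a two-finger parallel gripper is mounted at the origin on a cart in front of the work surface, level with it; the furniture and walls round the work are solid. World frame = base frame: x ahead of the robot, y to its left, z up, the work surface at z = 0. Lengths are in m, angles in rad, forces in N, time in s.
With the tool pointing down it reaches from about 0.375 to 0.975 m from the base axis. Payload 3.8 kg.
Tool frame: the origin (TCP) lies midway between the tips of the shut fingers; the grasp point (between the pads) lies 19 mm behind it; z points along the fingers, y is the line along which they close (so a half turn about z gives the same grasp; the last joint's range is limited). The gripper opens to 85 mm and grips with 20 to 120 N. Pads are 22 mm wide; open, the fingers measure 114 mm over their backs; the gripper's body (76 mm by 85 mm) begins 54 mm behind the grasp point. The pads swing forward as they close: fully open they stand 13 mm farther back than shut.
Start: joints at [-0.037, 0.264, 1.604, -0, 1.274, -0.037], TCP at [0.675, -0, 0.231] pointing down, gripper open.
Joint ranges: [-2.63, 2.63], [-0.94, 2.18], [0.31, 2.57], [-1.31, 4.45], [0, 2.66], [-2.55, 2.55]. Speed limits (rad/s): [2.57, 2.57, 3.14, 3.14, 3.14, 3.14].

### API

Orientations are given as a unit quaternion [w, x, y, z].
In Python, from station import ctrl gives the robot as it stands.
- The arm moves only by the tool send_rows, never from a script. Its argument "series" is one flat list of numbers, 7 for each row, row after row: the shift along the tool's x, y, z normalised to -1 to 1, where 1 is 0.1 m, then the turn, a rotation vector about the tool's x, y, z normalised to -1 to 1, where 1 is 0.5 rad, then the gripper command: -1 is shut, 1 is fully open, values between are in proportion. In form: [x, y, z, wx, wy, wz, claw, x, y, z, wx, wy, wz, claw, ...]. A call has 1 to 12 rows; each row is the pose to reach, as a shift and turn from the pose commanded when the call began, along the tool's axes at that moment; what a row does not reach only later rows make up. A row lasts 1/10 s, in which the tool goes at most 50 mm and 8.59 degrees, less where a joint would pass 70% of its speed; a pose out of reach is approached as far as the arm can. A call with a number of a shift or a turn outside -1 to 1 is refused whole. A call with a gripper value outside its range is refused whole. The fingers move at their own pace and stop on an object; the grip force is fixed at half the most. Time passes only in rows, so rows that repeat a pose let the fingers close. It gives the time, the measured TCP pose, the force, the opening and the grip force at its end, in the units of the state.
- ctrl.get_state(): the state, without advancing time (a new reading comes with each control period).
- ctrl.camera(name): name is "scene" or "side" or "wrist"; returns a dict with "pixels" (480x640x3 uint8, red, green, blue), "depth" (480x640 float32, m along the optical axis (not along the pixel's ray), 0 where there is no reading), "camera_matrix" (3x3 intrinsics, pixels), "pose" (4x4, takes a point from camera to world coordinates). Camera axes: x right, y down, z forward; pixel columns grow to the right and rows downward; lengths in m; the calibration is good to about 2 mm. A picture is of the moment at which its call begins.
- ctrl.sign_off(): hands the job in; it is judged then, once.
The state is a dict: "time": time; "q": joint angles; "joint_vel": joint speeds; "joint_torque": joint torques, N m; "ee_pos": TCP position; "eef_rot": TCP orientation; "ft_force": force on the tool from outside, world axes, zero at the start; "moment": the same for the moment, N m; "gripper_width": opening from 0.0 (shut) to 1.0 (fully open); "grasp_force": force on a finger pad.
Only numpy, scipy, OpenCV 4.12 (cv2) and the standard library are available. Lean on these libraries where they do the work, as an engineer would, in place of code of your own. Each camera call takes 0.05 s, during which the arm holds its last target. There are 200 camera calls.

## Working session

There is one attempt and no reset: what is moved stays moved. The work goes in short steps, Python scripts to look and compute and a tool call to move; the robot and the scene stay as the last step left them, time stands still between calls to the robot, and variables do not carry over. Pictures are saved under pics/ and viewed, at most 12 in all, crops included, and the job is handed in when it is done.

Besides the shell and the picture viewer there is one more tool, called after "Emit:" as name(argument=value, ...) on one line, values as JSON. send_rows: Moves the arm, as the interface text tells. Scaled input: -1 to 1 covers 0.1 m each way for a shift and 0.5 rad each way for a turn. Its arguments: {"type":"object","properties":{"series":{"type":"array","items":{"type":"number","minimum":-1,"maximum":1}}},"required":["series"]}

```bash
mkdir -p pics; cat > h.py <<'E'
import numpy as np, cv2
from station import ctrl
def snap(n,f=None):
    c=ctrl.camera(n)
    if f: cv2.imwrite('pics/'+f,c['pixels'][:,:,::-1])
    return c
def ray(c,u,v,z):
    K=c['camera_matrix'];T=np.array(c['pose']);d=T[:3,:3]@np.linalg.inv(K)@[u,v,1];o=T[:3,3]
    return o+d*(z-o[2])/d[2]
def proj(c,p):
    T=np.linalg.inv(np.array(c['pose']));q=c['camera_matrix']@(T[:3,:3]@np.array(p)+T[:3,3]);return q[:2]/q[2]
E
python3 - <<'E'
from h import *
for n in ['scene','wrist']:
    c=snap(n,n+'1.png');np.savez(n+'1.npz',**c);print(n,np.round(c['pose'],3).tolist())
s=ctrl.get_state();print(s)
E
```

```text
scene [[0.903, 0.377, -0.208, 0.74], [0.43, -0.796, 0.425, -0.588], [-0.006, -0.473, -0.881, 1.212], [0.0, 0.0, 0.0, 1.0]]
wrist [[1.0, 0.001, -0.002, 0.674], [0.0, -0.953, -0.304, 0.078], [-0.002, 0.304, -0.953, 0.374], [0.0, 0.0, 0.0, 1.0]]
{'time': 0.1, 'q': array([-3.69071654e-02,  2.64695427e-01,  1.60526797e+00,  2.03414147e-06,
        1.27370523e+00, -3.69128109e-02]), 'joint_vel': array([-0.00159522, -0.0002524 , -0.00211372, -0.00032871,  0.00057113,
        0.00119928]), 'joint_torque': array([ 2.96398039e-04, -5.16707003e+01, -3.68589377e+01,  1.30520286e-05,
        6.22219843e-03,  5.24967299e-05]), 'ee_pos': array([6.74323224e-01, 1.89801027e-05, 2.30058174e-01]), 'eef_rot': array([-7.61212258e-04,  7.07104615e-01,  7.07108185e-01, -7.05669236e-04]), 'ft_force': array([ 0.36476007, -0.63366587,  0.13033669]), 'moment': array([ 0.00931426, -0.01810818, -0.01096218]), 'grasp_force': 0.0, 'gripper_width': 1.0013530530547419}
```

View pics/scene1.png

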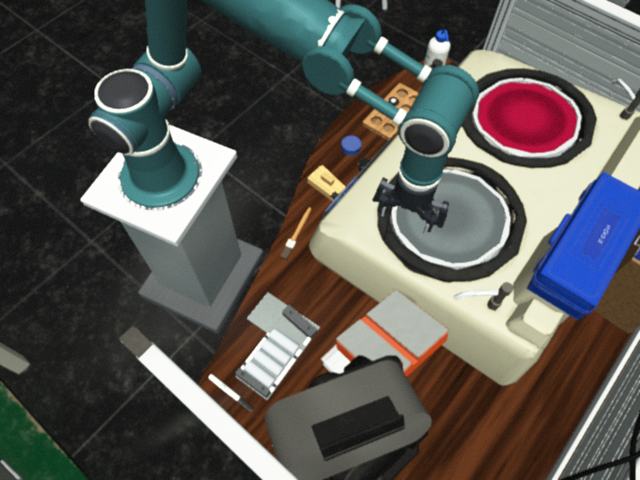

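View pics/wrist1.png

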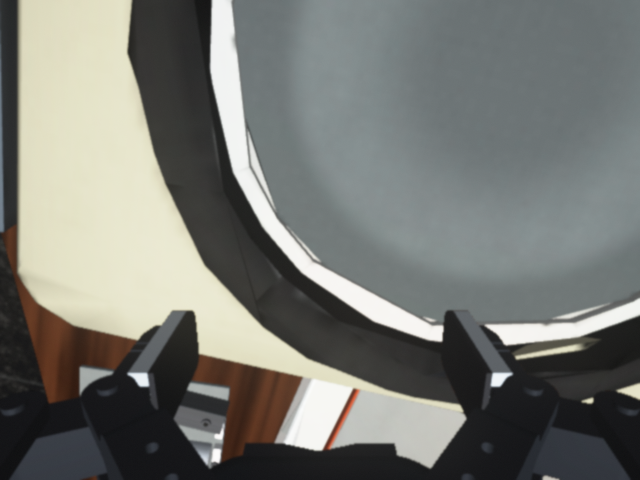

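The scene view shows the tray around (275,345), with its apron at (265,310) and the abutment at (300,320). The chock is at (325,182), the tin at (350,145), the brush at (297,232) and the marker at (230,390). The wrist view mostly shows the polishing machine.

```bash
python3 - <<'E'
from h import *
c=dict(np.load('scene1.npz'));s=snap('side');np.savez('side1.npz',**s)
im=c['pixels'][:,:,::-1]
a=cv2.resize(im[280:410,200:330],(0,0),fx=4,fy=4,interpolation=cv2.INTER_CUBIC)
b=cv2.resize(im[130:225,290:385],(0,0),fx=2.8,fy=2.8,interpolation=cv2.INTER_CUBIC)
o=np.zeros((600,800,3),np.uint8);o[:520,:520]=a;o[:266,524:790]=b
o[290:530,524:800]=cv2.resize(s['pixels'][:,:,::-1],(276,240))[:, :276]
cv2.imwrite('pics/z1.png',o)
cv2.imwrite('pics/side1.png',s['pixels'][:,:,::-1])
for u,v,z in [(325,182,.024),(350,145,.022),(265,310,.005),(300,320,.029),(275,350,.018),(230,390,.01),(297,232,.01)]:print(u,v,ray(c,u,v,z).round(3))
E
```

```text
325 182 [0.426 0.155 0.024]
350 145 [0.437 0.297 0.022]
265 310 [ 0.445 -0.226  0.005]
300 320 [ 0.535 -0.22   0.029]
275 350 [ 0.513 -0.305  0.018]
230 390 [ 0.463 -0.426  0.01 ]
297 232 [ 0.422 -0.006  0.01 ]
```

View pics/z1.png

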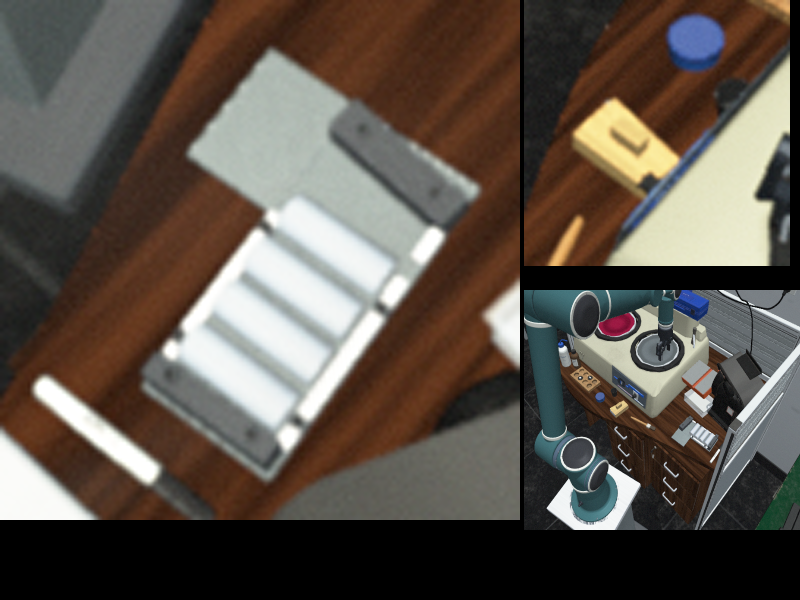

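View pics/side1.png

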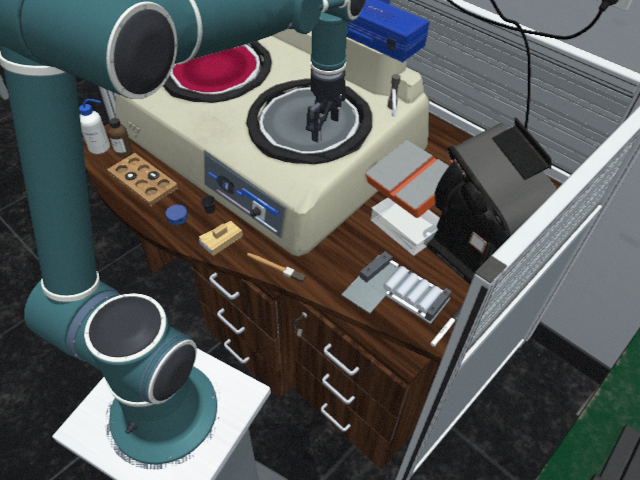

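The zoom shows the four light bars, with small gaps between them. The stop is at lower left and the slanted abutment at upper right. The apron corners are near scene pixels (267.5,292) and (247,318). The chock's wide end appears to point toward the robot.

```bash
cat >> h.py <<'E'
from scipy.spatial.transform import Rotation as R
def fit2(L,W):
    L=np.array(L,float);W=np.array(W)[:,:2];lc,wc=L.mean(0),W.mean(0)
    H=((L-lc).T@(W-wc));a=np.arctan2(H[0,1]-H[1,0],H[0,0]+H[1,1])
    M=np.array([[np.cos(a),-np.sin(a)],[np.sin(a),np.cos(a)]]);t=wc-M@lc
    return a,t,np.linalg.norm(L@M.T+t-W,axis=1)
def move(p,yaw):
    "yaw: tool x heading opposite to direction yaw (tool y = left of yaw). print shift & turn in tool axes (units)"
    s=ctrl.get_state();q=s['eef_rot'];r=R.from_quat([q[1],q[2],q[3],q[0]])
    d=r.inv().apply(np.array(p)-s['ee_pos'])
    t=R.from_matrix(np.array([[-np.cos(yaw),-np.sin(yaw),0],[-np.sin(yaw),np.cos(yaw),0],[0,0,-1]]).T)
    w=(r.inv()*t).as_rotvec()
    print('shift',(d/.1).round(3),'turn',(w/.5).round(3),'deg',np.degrees(w).round(1))
E
python3 - <<'E'
from h import *
c=dict(np.load('scene1.npz'))
W=[ray(c,u,v,.005) for u,v in [(267.5,292),(247,318.25)]]
for w in W:print(w.round(4))
a,t,e=fit2([[-.109,.111],[-.109,.029]],W);print(np.degrees(a),t,e)
E=lambda u,v,z:ray(c,290+(u-524)/2.8,130+v/2.8,z).round(3)
print('chock',E(613,98,.024),E(573,143,.024),E(680,165,.024),E(645,195,.024))
p=t+np.array([[np.cos(a),-np.sin(a)],[np.sin(a),np.cos(a)]])@[-.05,.03]
print(p);move([*p,.23],a);print(ctrl.get_state()['time'])
E
```

```text
[ 0.4289 -0.1826  0.005 ]
[ 0.4161 -0.2624  0.005 ]
-9.132794770604482 [ 0.51898958 -0.30893189] [0.00059999 0.00059999]
chock [0.395 0.201 0.024] [0.383 0.138 0.024] [0.485 0.158 0.024] [0.469 0.114 0.024]
[ 0.47438512 -0.27137603]
shift [-2.714 -2.001  0.006] turn [-0.003 -0.003 -2.823] deg [ -0.1  -0.1 -80.9]
0.15
```

Emit:
send_rows(series=[-1,-0.74,0,0,0,-1,1,-1,-0.74,0,0,0,-1,1,-1,-0.74,0,0,0,-1,1,-1,-0.74,0,0,0,-1,1])

```text
time: 0.55
ee_pos: [0.5986, -0.1027, 0.2309]
eef_rot: [-0.001, 0.51, 0.86, -0.001]
ft_force: [0.7, -0.2, 0.4]
gripper_width: 0.999
grasp_force: 0.0
```

```bash
python3 -c "
from h import *
move([.474,-.271,.23],-.159)"
```

```text
shift [-0.878 -1.902  0.012] turn [-0.004 -0.002 -1.822] deg [ -0.1  -0.1 -52.2]
```

Emit:
send_rows(series=[-0.46,-1,0,0,0,-0.91,1,-0.46,-1,0,0,0,-0.91,1,-0.46,-1,0,0,0,-0.91,1,-0.46,-1,0,0,0,-0.91,1])

```text
time: 0.95
ee_pos: [0.5338, -0.19, 0.231]
eef_rot: [-0.0, 0.304, 0.953, -0.0]
ft_force: [-0.9, 0.4, -0.1]
gripper_width: 0.996
grasp_force: 0.0
```

Emit:
send_rows(series=[0.02,-0.99,0,0,0,-0.91,0,0.02,-0.99,0,0,0,-0.91,0,0.02,-0.99,0,0,0,-0.91,0,0.02,-0.99,0,0,0,-0.91,-0.3,0.02,-0.99,0,0,0,-0.91,-0.3])

```text
time: 1.45
ee_pos: [0.4771, -0.2672, 0.2312]
eef_rot: [0.0, 0.082, 0.997, 0.0]
ft_force: [0.1, 0.5, 0.6]
gripper_width: 0.348
grasp_force: 0.0
```

```bash
python3 -c "
from h import *
s=ctrl.get_state();print(s['ee_pos'],s['gripper_width'],s['q'])
c=snap('wrist','w2.png');np.savez('w2.npz',**c);print(c['pose'].round(3))
t=np.array([.51899,-.30893]);a=-.159
M=np.array([[np.cos(a),-np.sin(a)],[np.sin(a),np.cos(a)]])
for l in [(-.109,.111),(-.109,.029),(-.045,.0838),(.045,.0725),(0,-.075)]:print(l,proj(c,[*(t+M@l),.005]).round())
"
```

```text
[ 0.47712651 -0.26721529  0.23115282] 0.3477826840218362 [-5.56598568e-01  2.17408345e-02  1.87910907e+00  8.67997447e-04
  1.24085292e+00 -1.96330324e+00]
[[ 0.164  0.94   0.3    0.4  ]
 [ 0.987 -0.156 -0.049 -0.255]
 [ 0.001  0.304 -0.953  0.375]
 [ 0.     0.     0.     1.   ]]
(-0.109, 0.111) [409. 120.]
(-0.109, 0.029) [313. 120.]
(-0.045, 0.0838) [375. 194.]
(0.045, 0.0725) [360. 286.]
(0, -0.075) [202. 243.]
```

View pics/w2.png

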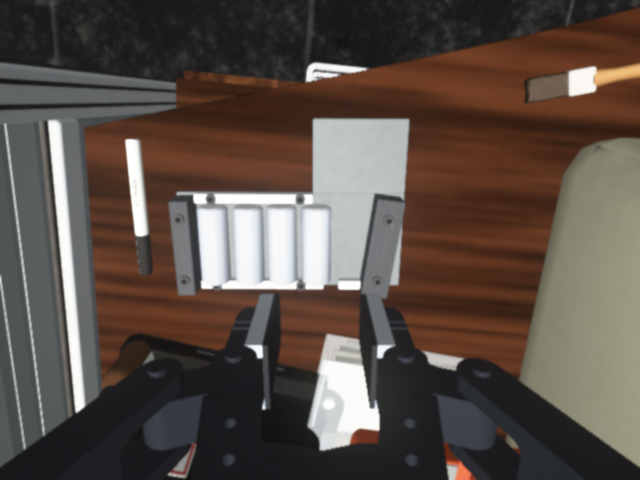

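The wrist view shows the bars at columns 200–228, 234–262, 268–297 and 302–330. The apron corners are at (313,119) and (409,119), and the abutment top is at (385,200)–(370,295). Both match the predicted positions.

```bash
cat >> h.py <<'E'
def tray(a,t):
    M=np.array([[np.cos(a),-np.sin(a)],[np.sin(a),np.cos(a)]])
    return (lambda l:M@np.array(l)+t),(lambda p:M.T@(np.array(p)[:2]-t))
E
python3 - <<'E'
from h import *
c=dict(np.load('w2.npz'));g=cv2.cvtColor(c['pixels'],cv2.COLOR_RGB2GRAY)
n=g[150,:];print('apron cols',[int(i) for i in np.where(np.abs(np.diff(cv2.GaussianBlur(g,(3,3),0)[140].astype(int)))>20)[0]])
print([int(i) for i in np.where(np.abs(np.diff(g[:,360].astype(int)))>25)[0]])
pts=[ray(c,u,v,.005) for u,v in [(313,119),(409,119)]]
a0,t0,e=fit2([[-.109,.029],[-.109,.111]],pts);print('wrist fit',np.degrees(a0),t0,e)
for nm,(a,t) in dict(scene=(-.1594,np.array([.51899,-.30893])),wrist=(a0,t0)).items():
    to,fr=tray(a,t);print(nm,[ (fr(ray(c,u,240,.018))*1000).round(1).tolist() for u in (200,228,234,262,268,297,302,330)])
    print('stop/rails', (fr(ray(c,195,200,.033))*1000).round(1),(fr(ray(c,177,192,.014))*1000).round(1),(fr(ray(c,376,196,.029))*1000).round(1),(fr(ray(c,362,296,.029))*1000).round(1))
E
```

```text
apron cols [4, 5, 7, 8, 47, 48, 49, 50, 60, 61, 62, 123, 124, 125, 126, 136, 137, 138, 139, 311, 312, 313, 406, 407, 408]
[65, 66, 67, 70, 71, 117, 118, 119, 280, 281, 287, 288, 365, 427, 428, 429]
wrist fit -9.413788108632222 [ 0.51757483 -0.30923576] [0.00028682 0.00028682]
scene [[-6.8, -72.5], [-6.7, -47.5], [-6.7, -42.1], [-6.6, -17.1], [-6.5, -11.7], [-6.4, 14.2], [-6.4, 18.7], [-6.3, 43.7]]
stop/rails [-46.9 -68.9] [-49.7 -89.7] [-48.7  81.8] [43.7 72.5]
wrist [[-5.1, -72.0], [-5.1, -47.0], [-5.1, -41.6], [-5.1, -16.6], [-5.1, -11.2], [-5.1, 14.7], [-5.1, 19.2], [-5.1, 44.2]]
stop/rails [-45.2 -68.6] [-47.9 -89.4] [-47.7  82.1] [44.6 73.2]
```

Emit:
send_rows(series=[0,0,0,0,0,1,-0.3,0,0,0,0,0,1,-0.3,0,0,0,0,0,1,-0.3,0,0,0,0,0,1,-0.3])

```text
time: 1.9
ee_pos: [0.4775, -0.2666, 0.2312]
eef_rot: [-0.0, 0.327, 0.945, 0.0]
ft_force: [0.0, 0.5, -0.6]
gripper_width: 0.351
grasp_force: 0.0
```

Emit:
send_rows(series=[0,0,0,0,0,1,-0.3,0,0,0,0,0,1,-0.3,0,0,0,0,0,1,-0.3,0,0,0,0,0,1,-0.3])

```text
time: 2.3
ee_pos: [0.4775, -0.2666, 0.2312]
eef_rot: [-0.0, 0.551, 0.835, 0.0]
ft_force: [-0.3, -0.3, -0.4]
gripper_width: 0.352
grasp_force: 0.0
```

Emit:
send_rows(series=[0,0,0,0,0,1,-0.3,0,0,0,0,0,1,-0.3,0,0,0,0,0,1,-0.3,0,0,0,0,0,1,-0.3])

```text
time: 2.7
ee_pos: [0.4775, -0.2666, 0.2312]
eef_rot: [-0.0, 0.74, 0.673, 0.0]
ft_force: [0.4, 0.6, -0.3]
gripper_width: 0.349
grasp_force: 0.0
```

```bash
cat >> h.py <<'E'
A=np.radians(-9.3);T0=np.array([.518,-.309]);to,fr=tray(A,T0)
E
python3 -c "
from h import *
move([*to([-.002,.0595]),.06],A-np.pi/2)"
```

```text
shift [0.211 0.463 1.712] turn [ 0.    -0.001  0.134] deg [ 0.  -0.   3.8]
```

Emit:
send_rows(series=[0.21,0.46,0.5,0,0,0.134,-0.3,0.21,0.46,0.9,0,0,0.134,-0.3,0.21,0.46,0.9,0,0,0.134,-0.3])

```text
time: 3.0
ee_pos: [0.5224, -0.2471, 0.1349]
eef_rot: [-0.005, 0.76, 0.65, -0.002]
ft_force: [-2.0, 0.4, -1.7]
gripper_width: 0.346
grasp_force: 0.0
```

Emit:
send_rows(series=[0,0,0.4,0,0,0,-0.3,0,0,0.8,0,0,0,-0.3,0,0,0.8,0,0,0,-0.3])

```text
time: 3.3
ee_pos: [0.5202, -0.2481, 0.0563]
eef_rot: [-0.005, 0.76, 0.649, -0.002]
ft_force: [-1.2, 1.4, -0.7]
gripper_width: 0.351
grasp_force: 0.0
```

```bash
python3 -c "
from h import *
move([*to([-.002,.0595]),.009],A-np.pi/2)
c=snap('wrist','w3.png')"
```

```text
shift [-0.012  0.062  0.472] turn [-0.021 -0.007  0.01 ] deg [-0.6 -0.2  0.3]
```

View pics/w3.png

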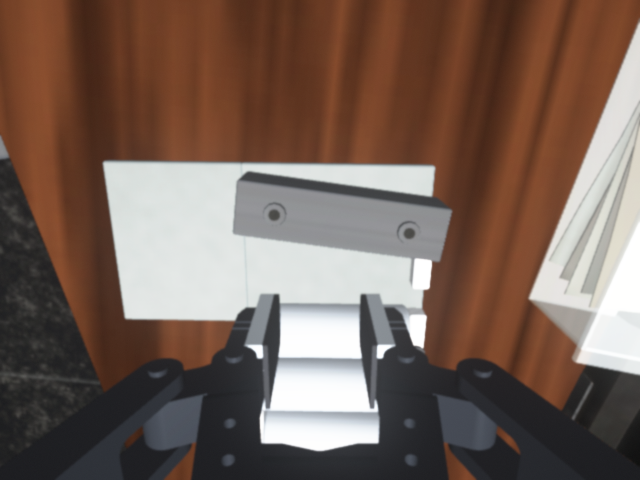

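The wrist view from the left shows the fingers above the channel gap: abutment front edge at (235,232)–(440,260), bar 4 at row 305. The placement agrees with the estimate.

Emit:
send_rows(series=[-0.01,0.06,0.15,-0.02,-0.01,0.01,-0.3,-0.01,0.06,0.3,-0.02,-0.01,0.01,-0.3,-0.01,0.06,0.4,-0.02,-0.01,0.01,-0.3,-0.01,0.06,0.46,-0.02,-0.01,0.01,-0.3,-0.01,0.06,0.46,-0.02,-0.01,0.01,-0.3])

```text
time: 3.85
ee_pos: [0.5293, -0.2528, 0.0147]
eef_rot: [0.005, 0.762, 0.647, 0.001]
ft_force: [-0.3, -0.6, 0.1]
gripper_width: 0.348
grasp_force: 0.0
```

Emit:
send_rows(series=[-0.02,0,0,0,0,0,-0.3,-0.04,0,0,0,0,0,-0.3,-0.06,0,0,0,0,0,-0.3,-0.08,0,0,0,0,0,-0.3,-0.1,0,0,0,0,0,-0.3,-0.12,0,0,0,0,0,-0.3,-0.14,0,0,0,0,0,-0.3,-0.15,0,0,0,0,0,-0.3,-0.16,0,0,0,0,0,-0.3,-0.17,0,0,0,0,0,-0.3])

```text
time: 4.85
ee_pos: [0.5289, -0.2668, 0.019]
eef_rot: [0.004, 0.763, 0.647, 0.004]
ft_force: [-3.1, 17.4, 23.8]
gripper_width: 0.352
grasp_force: 12.0
```

```bash
python3 -c "
from h import *
s=ctrl.get_state();print(s['ee_pos'],fr(s['ee_pos']))"
```

```text
[ 0.5288697  -0.26680566  0.01903104] [0.00390805 0.04339631]
```

Emit:
send_rows(series=[0.04,0,0,0,0,0,-0.3,0.1,-0.03,0,0.02,0.01,-0.01,-0.3,0.16,-0.06,0,0.02,0.01,-0.01,-0.3,0.16,-0.06,0.02,0.02,0.01,-0.01,-0.3,0.16,-0.06,0.05,0.02,0.01,-0.01,-0.3,0.16,-0.06,0.07,0.02,0.01,-0.01,-0.3,0.16,-0.06,0.07,0.02,0.01,-0.01,-0.3,0.16,-0.06,0.07,0.02,0.01,-0.01,-0.3])

```text
time: 5.65
ee_pos: [0.5238, -0.2534, 0.0079]
eef_rot: [-0.0, 0.76, 0.649, -0.0]
ft_force: [-0.7, -0.3, 0.6]
gripper_width: 0.345
grasp_force: 0.0
```

```bash
python3 -c "
from h import *
s=ctrl.get_state();print(s['ee_pos'],fr(s['ee_pos']),s['ft_force']);move([*to([-.002,.0595]),.009],A-np.pi/2)
c=snap('wrist','w4.png')"
```

```text
[ 0.52376352 -0.25335226  0.00790472] [-0.00330512  0.0558477 ] [-0.68487147 -0.26468462  0.56792014]
shift [ 0.036  0.013 -0.011] turn [-0.001 -0.     0.01 ] deg [-0.  -0.   0.3]
```

View pics/w4.png

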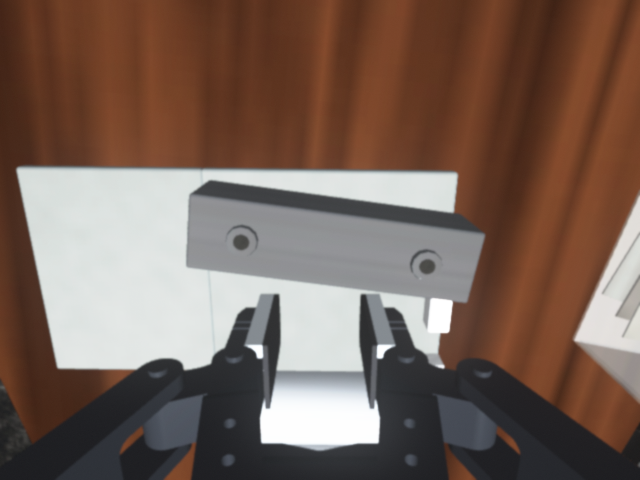

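The fingers are standing in the channel at plate level, between the abutment (edge at rows 270–300) and bar 4 (row 372). I'll push again at the right height.

Emit:
send_rows(series=[-0.03,0,0,0,0,0,-0.3,-0.06,0,0,0,0,0,-0.3,-0.08,0,0,0,0,0,-0.3,-0.1,0,0,0,0,0,-0.3,-0.11,0,0,0,0,0,-0.3,-0.12,0,0,0,0,0,-0.3,-0.13,0,0,0,0,0,-0.3,-0.14,0,0,0,0,0,-0.3,-0.15,0,0,0,0,0,-0.3,-0.15,0,0,0,0,0,-0.3])

```text
time: 6.7
ee_pos: [0.5215, -0.2677, 0.0081]
eef_rot: [-0.0, 0.76, 0.65, 0.0]
ft_force: [0.3, 4.8, 2.8]
gripper_width: 0.35
grasp_force: 2.1
```

```bash
python3 -c "
from h import *
s=ctrl.get_state();print(s['ee_pos'],fr(s['ee_pos']),s['ft_force'])"
```

```text
[ 0.52146833 -0.2676868   0.00808806] [-0.00325363  0.04133067] [0.30920762 4.82263668 2.79359173]
```

Emit:
send_rows(series=[-0.01,0,0,0,0,0,-0.3,-0.02,0,0,0,0,0,-0.3,-0.02,0,0,0,0,0,-0.3])

```text
time: 7.0
ee_pos: [0.521, -0.2696, 0.0077]
eef_rot: [-0.0, 0.76, 0.649, -0.0]
ft_force: [1.6, 4.7, -0.5]
gripper_width: 0.351
grasp_force: 2.3
```

```bash
python3 -c "
from h import *
s=ctrl.get_state();print(s['ee_pos'],fr(s['ee_pos']),s['ft_force'])"
```

```text
[ 0.5209675  -0.26961475  0.00772832] [-0.00343631  0.03934712] [ 1.64089706  4.65039213 -0.49945703]
```

Emit:
send_rows(series=[-0.01,0,0,0,0,0,-0.3,-0.02,0,0,0,0,0,-0.3,-0.03,0,0,0,0,0,-0.3,-0.03,0,0,0,0,0,-0.3])

```text
time: 7.4
ee_pos: [0.5208, -0.2703, 0.0077]
eef_rot: [-0.002, 0.761, 0.649, 0.001]
ft_force: [2.9, 12.8, 1.3]
gripper_width: 0.348
grasp_force: 6.5
```

```bash
python3 -c "
from h import *
s=ctrl.get_state();print(s['ee_pos'],fr(s['ee_pos']),s['ft_force'])"
```

```text
[ 0.52081531 -0.2702914   0.0077406 ] [-0.00347716  0.03865477] [ 2.86570794 12.76560691  1.34579327]
```

Emit:
send_rows(series=[0.03,0,0,0,0,0,-0.3,0.06,0,0,0,0,0,-0.3,0.1,0,-0.1,0,0,0,-0.3,0.12,0,-0.4,0,0,0,-0.3,0.12,0,-0.8,0,0,0,-0.3,0.12,0,-1,0,0,0,-0.3])

```text
time: 8.0
ee_pos: [0.5246, -0.2627, 0.1128]
eef_rot: [0.003, 0.76, 0.649, 0.001]
ft_force: [1.2, -0.5, 0.9]
gripper_width: 0.354
grasp_force: 0.0
```

Emit:
send_rows(series=[-0.1,-0.3,-0.5,0,0,-1,1,-0.2,-0.6,-1,0,0,-1,1,-0.2,-0.6,-1,0,0,-1,1,-0.2,-0.6,-1,0,0,-1,1])

```text
time: 8.4
ee_pos: [0.4611, -0.2738, 0.2139]
eef_rot: [0.005, 0.575, 0.818, -0.0]
ft_force: [0.6, 0.3, -0.2]
gripper_width: 0.992
grasp_force: 0.0
```

Emit:
send_rows(series=[0,0,-0.2,0,0,-1,1,0,0,-0.2,0,0,-1,1,0,0,-0.2,0,0,-1,1,0,0,-0.2,0,0,-1,1])

```text
time: 8.8
ee_pos: [0.4603, -0.2722, 0.2297]
eef_rot: [0.001, 0.354, 0.935, -0.001]
ft_force: [-0.2, -0.5, 0.8]
gripper_width: 1.001
grasp_force: 0.0
```

Emit:
send_rows(series=[0,0,0,0,0,-1,1,0,0,0,0,0,-1,1,0,0,0,0,0,-1,1,0,0,0,0,0,-1,1,0,0,0,0,0,-1,1])

```text
time: 9.3
ee_pos: [0.4602, -0.272, 0.2292]
eef_rot: [0.001, 0.114, 0.994, -0.001]
ft_force: [-0.4, -0.3, -0.6]
gripper_width: 0.997
grasp_force: 0.0
```

```bash
python3 -c "
from h import *
s=ctrl.get_state();print(s['ee_pos'],fr(s['ee_pos']))
c=snap('wrist','w5.png');np.savez('w5.npz',**c)
print(proj(c,[*to([-.109,.029]),.005]),proj(c,[*to([-.109,.111]),.005]),proj(c,[*to([0,.029]),.018]))
move([.42,.15,.24],np.radians(-16))"
```

```text
[ 0.4602288  -0.27201002  0.2292081 ] [-0.06298957  0.02716772]
[318.70903137 138.46197383] [414.85239649 132.01268068] [326.64355677 262.55072788]
shift [ 1.351  4.017 -0.115] turn [-0.002  0.002  0.1  ] deg [-0.1  0.1  2.9]
```

View pics/w5.png

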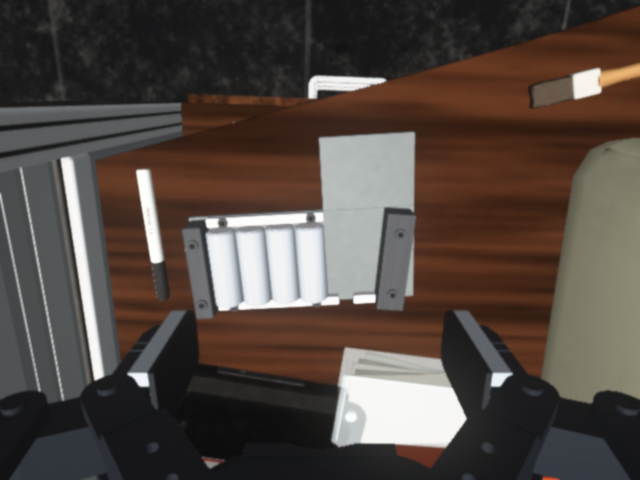

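The row is closed against the stop, with its free flank at column 327 (predicted 326.6). The apron corners at (320,138) and (414,132) also agree with my tray pose. Next is the chock.

Emit:
send_rows(series=[0.17,0.5,0,0,0,0,1,0.34,1,0,0,0,0.0,1])

```text
time: 9.55
ee_pos: [0.4502, -0.1721, 0.2286]
eef_rot: [0.0, 0.116, 0.993, -0.0]
ft_force: [-0.7, 1.3, -0.4]
gripper_width: 0.998
grasp_force: 0.0
```

Emit:
send_rows(series=[0.17,0.5,0,0,0,0,1,0.34,1,0,0,0,0.0,1])

```text
time: 9.75
ee_pos: [0.4399, -0.0712, 0.2288]
eef_rot: [0.001, 0.115, 0.993, -0.0]
ft_force: [0.7, 0.3, -0.2]
gripper_width: 1.003
grasp_force: 0.0
```

Emit:
send_rows(series=[0.17,0.5,0,0,0,0,1,0.34,1,0,0,0,0.0,1])

```text
time: 9.95
ee_pos: [0.43, 0.0285, 0.229]
eef_rot: [0.001, 0.115, 0.993, -0.0]
ft_force: [1.2, -0.3, 0.3]
gripper_width: 1.001
grasp_force: 0.0
```

Emit:
send_rows(series=[0.17,0.5,0,0,0,0,1,0.34,1,-0.1,0,0,0.1,1,0.34,1,-0.1,0,0,0.1,1,0.34,1,-0.1,0,0,0.1,1])

```text
time: 10.35
ee_pos: [0.4199, 0.1333, 0.239]
eef_rot: [0.001, 0.137, 0.991, -0.0]
ft_force: [0.2, 0.0, -0.2]
gripper_width: 1.001
grasp_force: 0.0
```

```bash
python3 -c "
from h import *
s=ctrl.get_state();print(s['ee_pos'],s['q'])
c=snap('wrist','w6.png');np.savez('w6.npz',**c)
"
```

```text
[0.41991797 0.13329326 0.23900645] [ 2.51356255e-01 -1.99925884e-01  2.06745766e+00 -7.11390689e-04
  1.27259166e+00 -1.04483403e+00]
```

View pics/w6.png

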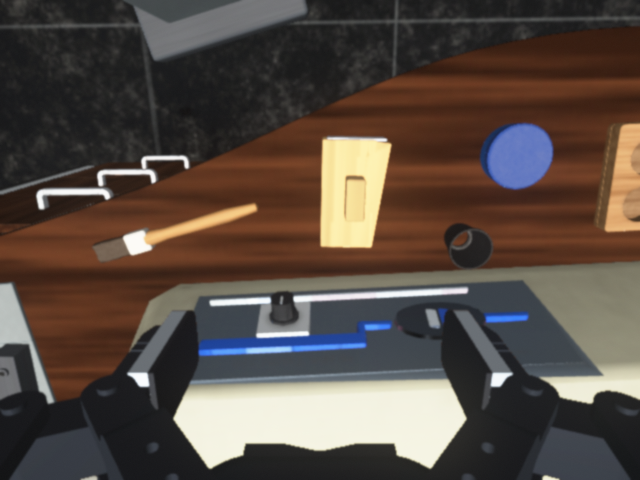

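The chock has its straight side at column 322 (rows 138–247). The tail plate is at row 138, nearest the robot, and the nose faces away. The grip bar is around (355,199), the tin at (517,156) and a cup at (468,245).

```bash
python3 - <<'E'
from h import *
c=dict(np.load('w6.npz'));im=c['pixels'];h=cv2.cvtColor(im,cv2.COLOR_RGB2HSV)
m=((h[:,:,0]>13)&(h[:,:,0]<30)&(h[:,:,1]>50)&(h[:,:,2]>150)).astype(np.uint8);m[:,:300]=0;m[:,420:]=0;m[:120]=0;m[265:]=0
ct=max(cv2.findContours(m,0,2)[0],key=cv2.contourArea)
ap=cv2.approxPolyDP(ct,6,True)[:,0];print(ap.tolist())
# corners: fit edges left/right
ys=np.arange(152,238);L=[np.where(m[y])[0].min() for y in ys];Rr=[np.where(m[y])[0].max()+1 for y in ys]
xs=np.arange(330,366);Tt=[np.where(m[:,x])[0].min() for x in xs];B=[np.where(m[:,x])[0].max()+1 for x in xs]
l=np.polyfit(ys,L,1);r=np.polyfit(ys,Rr,1);t=np.polyfit(xs,Tt,1);b=np.polyfit(xs,B,1);print(l,r,t,b)
def X(v,hh):
    y=(hh[0]*v[1]+hh[1])/(1-hh[0]*v[0]);return v[0]*y+v[1],y
co=[X(l,t),X(r,t),X(l,b),X(r,b)];print(np.round(co,1).tolist())
W=[ray(c,*p,.024) for p in co];print(np.round(W,4).tolist())
a,p,e=fit2([[-.0475,-.026],[-.0475,.032],[.0475,-.026],[.0475,.02]],W);print(np.degrees(a),p,e)
print('dist',np.linalg.norm(W[0]-W[2]),np.linalg.norm(W[0]-W[1]),np.linalg.norm(W[2]-W[3]))
ch,_=tray(a,p)
for l in [(-.018,-.006),(.018,-.006),(.018,.010),(-.018,.010)]:print('bar px',proj(c,[*ch(l),.045]).round(1))
move([*ch([0,.002]),.09],a)
s=ctrl.get_state()
# machine front edge: depth points with z .1-.14 near
d=c['depth'];v,u=np.mgrid[:480,:640];K=c['camera_matrix'];P=np.stack([(u-K[0,2])/K[0,0]*d,(v-K[1,2])/K[1,1]*d,d],-1)@c['pose'][:3,:3].T+c['pose'][:3,3]
k=(d>0)&(P[...,2]>.05)&(P[...,2]<.16)&(P[...,0]>.4)&(v<300);print('near obst min x by y:',[(yy,P[k&(abs(P[...,1]-yy)<.01)][:,0].min().round(3)) for yy in (.06,.1,.14,.18,.22) if (k&(abs(P[...,1]-yy)<.01)).any()])
E
```

```text
[[325, 138], [320, 245], [371, 247], [391, 144]]
[-1.85386103e-02  3.24361574e+02] [-1.92226048e-01  4.19748432e+02] [-2.83230008e-16  1.40000000e+02] [-8.79513719e-17  2.48000000e+02]
[[321.8, 140.0], [392.8, 140.0], [319.8, 248.0], [372.1, 248.0]]
[[0.3766, 0.1472, 0.024], [0.3927, 0.2043, 0.024], [0.4683, 0.1197, 0.024], [0.4811, 0.1652, 0.024]]
-16.452598120890656 [0.42966919 0.15912477] [0.00044109 0.00117198 0.00111307 0.00044133]
dist 0.09572871668587458 0.059316495583178246 0.0472942363780948
bar px [346.6 180. ]
bar px [345.2 222.7]
bar px [364.4 223. ]
bar px [366.4 180.3]
shift [-0.018  0.308  1.485] turn [-0.001  0.002  0.022] deg [-0.   0.1  0.6]
near obst min x by y: [(0.06, np.float64(0.479)), (0.1, np.float64(0.473)), (0.14, np.float64(0.497)), (0.18, np.float64(0.505)), (0.22, np.float64(0.515))]
```

Emit:
send_rows(series=[0,0.31,0.4,0,0,0.022,-0.2,0,0.31,0.9,0,0,0.022,-0.2,0,0.31,0.9,0,0,0.022,-0.2])

```text
time: 10.7
ee_pos: [0.4228, 0.1585, 0.1413]
eef_rot: [-0.006, 0.145, 0.989, -0.004]
ft_force: [-0.8, -0.3, -0.4]
gripper_width: 0.51
grasp_force: 0.0
```

Emit:
send_rows(series=[0,0,0.3,0,0,0,-0.2,0,0,0.55,0,0,0,-0.2,0,0,0.6,0,0,0,-0.2,0,0,0.6,0,0,0,-0.2])

```text
time: 11.1
ee_pos: [0.4287, 0.1607, 0.0888]
eef_rot: [-0.0, 0.145, 0.989, -0.0]
ft_force: [-0.0, -0.5, 0.6]
gripper_width: 0.398
grasp_force: 0.0
```

```bash
python3 - <<'E'
from h import *
a=np.radians(-16.45);ch,_=tray(a,np.array([.42967,.15912]))
move([*ch([0,.002]),.028],a);print(ctrl.get_state()['ee_pos'],ctrl.get_state()['gripper_width'])
E
```

```text
shift [-0.014  0.008  0.608] turn [-0.001 -0.001 -0.008] deg [-0.  -0.  -0.2]
[0.42865662 0.1606793  0.08882542] 0.3980146494012534
```

Emit:
send_rows(series=[-0.01,0.01,0.25,0,0,-0.01,-0.2,-0.01,0.01,0.45,0,0,-0.01,-0.2,-0.01,0.01,0.58,0,0,-0.01,-0.2,-0.01,0.01,0.61,0,0,-0.01,-0.2,-0.01,0.01,0.61,0,0,-0.01,-0.2])

```text
time: 11.6
ee_pos: [0.4302, 0.1626, 0.028]
eef_rot: [0.0, 0.142, 0.99, 0.0]
ft_force: [-0.8, -0.6, 0.3]
gripper_width: 0.399
grasp_force: 0.0
```

Emit:
send_rows(series=[0,0,0,0,0,0,-0.6,0,0,0,0,0,0,-0.8,0,0,0,0,0,0,-1,0,0,0,0,0,0,-1,0,0,0,0,0,0,-1,0,0,0,0,0,0,-1,0,0,0,0,0,0,-1])

```text
time: 12.3
ee_pos: [0.4306, 0.1628, 0.0283]
eef_rot: [0.001, 0.141, 0.99, 0.0]
ft_force: [-0.4, -2.3, 6.4]
gripper_width: 0.17
grasp_force: 63.8
```

Emit:
send_rows(series=[0,0,-0.1,0,0,0,-1,0,0,-0.3,0,0,0,-1,0.05,0,-0.6,0,0,0,-1,0.1,0,-1,0,0,0,-1,0.1,0,-1,0,0,0,-1])

```text
time: 12.8
ee_pos: [0.4234, 0.1671, 0.1329]
eef_rot: [0.004, 0.141, 0.99, 0.002]
ft_force: [1.8, 0.3, -2.2]
gripper_width: 0.167
grasp_force: 62.7
```

```bash
python3 - <<'E'
from h import *
s=ctrl.get_state();print(s['grasp_force'],s['gripper_width'],s['ft_force'])
move([*to([-.080,.060]),.13],A)
E
```

```text
62.74322032928467 0.166720518978179 [ 1.7739169   0.26868913 -2.23640285]
shift [-1.373 -3.807  0.017] turn [ 0.011  0.017 -0.242] deg [ 0.3  0.5 -6.9]
```

Emit:
send_rows(series=[-0.1,-0.25,0,0,0,0,-1,-0.22,-0.6,0,0,0,0,-1,-0.34,-0.95,0,0,0,0,-1])

```text
time: 13.1
ee_pos: [0.4244, 0.0646, 0.1265]
eef_rot: [-0.001, 0.141, 0.99, 0.0]
ft_force: [0.0, 0.1, -3.0]
gripper_width: 0.168
grasp_force: 62.4
```

Emit:
send_rows(series=[-0.17,-0.48,0,0,0,0,-1,-0.34,-0.95,0,0,0,0,-1])

```text
time: 13.3
ee_pos: [0.4225, -0.031, 0.1238]
eef_rot: [-0.011, 0.141, 0.99, 0.005]
ft_force: [-27.3, 29.1, 0.9]
gripper_width: 0.17
grasp_force: 70.1
```

Emit:
send_rows(series=[-0.17,-0.48,0,0,0,0,-1,-0.34,-0.95,0,0,0,0,-1])

```text
time: 13.5
ee_pos: [0.4347, -0.1348, 0.1247]
eef_rot: [-0.003, 0.141, 0.99, 0.001]
ft_force: [1.1, -0.8, -1.2]
gripper_width: 0.169
grasp_force: 62.6
```

Emit:
send_rows(series=[-0.17,-0.4,0,0,0,-0.2,-1,-0.3,-0.7,0,0,0,-0.24,-1,-0.34,-0.9,0,0,0,-0.24,-1,-0.34,-0.95,0,0,0,-0.24,-1,-0.34,-0.95,0,0,0,-0.24,-1,-0.34,-0.95,0,0,0,-0.24,-1])

```text
time: 14.1
ee_pos: [0.4434, -0.2345, 0.1265]
eef_rot: [-0.001, 0.082, 0.997, 0.001]
ft_force: [0.4, 0.6, -2.2]
gripper_width: 0.169
grasp_force: 62.6
```

```bash
python3 - <<'E'
from h import *
s=ctrl.get_state();print(s['grasp_force'],s['gripper_width'],s['ft_force'],s['ee_pos'],fr(s['ee_pos']))
move([*to([-.080,.060]),.13],A)
c=snap('wrist','w7.png');np.savez('w7.npz',**c)
# chock as held: predict bottom/top corners at z for TCP
E
```

```text
62.552207708358765 0.16875620607410818 [ 0.38767738  0.64488914 -2.21149917] [ 0.44340134 -0.23447695  0.12653558] [-0.08566133  0.06148807]
shift [-0.057 -0.015 -0.035] turn [ 0.002 -0.003 -0.003] deg [ 0.1 -0.1 -0.1]
```

View pics/w7.png

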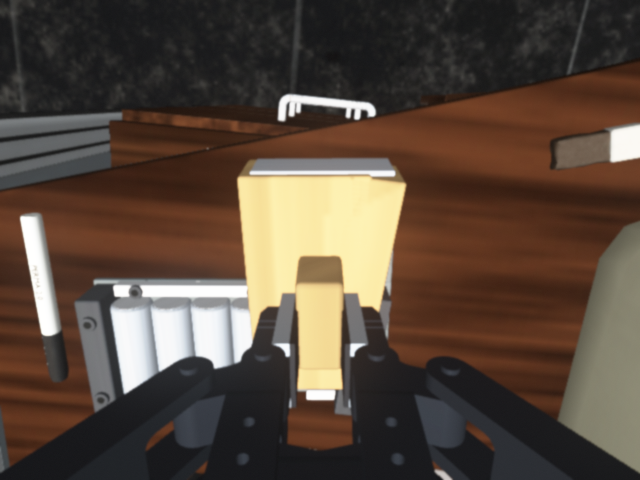

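The chock is held and upright: tail top edge at row ~180 from column 240 to 405, straight side running down from (240,180) to (250,300). The nose brushed the machine corner on the way, so I'll measure how it sits in the grasp.

```bash
cat > held.py <<'E'
from h import *
import sys
def held(c,z,y0,y1):
    h=cv2.cvtColor(c['pixels'],cv2.COLOR_RGB2HSV)
    m=((h[:,:,0]>13)&(h[:,:,0]<30)&(h[:,:,1]>40)&(h[:,:,2]>120)).astype(np.uint8);m[:,:200]=0;m[:,450:]=0;m[330:]=0
    m=cv2.morphologyEx(m,2,np.ones((3,3)))
    ys=np.arange(y0,y1);L=[np.where(m[y])[0].min() for y in ys];Rr=[np.where(m[y,:])[0].max()+1 for y in ys]
    l=np.polyfit(ys,L,1);r=np.polyfit(ys,Rr,1)
    pl=[ray(c,np.polyval(l,y),y,z) for y in (y0,y1)];pr=[ray(c,np.polyval(r,y),y,z) for y in (y0,y1)]
    print('res',np.std(L-np.polyval(l,ys)),np.std(Rr-np.polyval(r,ys)))
    return pl,pr
E
python3 - <<'E'
from held import *
c=dict(np.load('w7.npz'));s=ctrl.get_state();q=s['eef_rot']
x=R.from_quat([q[1],q[2],q[3],q[0]]).as_matrix()[:,0];yaw=np.arctan2(-x[1],-x[0])
_,f=tray(yaw,s['ee_pos'][:2])
pl,pr=held(c,.1265-.0043,195,260)
print('yaw',np.degrees(yaw));P=[f(p)*1000 for p in pl+pr];print(np.round(P,1).tolist())
print('ang L,R',[np.degrees(np.arctan2(*(b-a)[::-1])).round(2) for a,b in ((P[0],P[1]),(P[2],P[3]))])
for v in (172,175,178,181,184):print(v,c['pixels'][v,[250,270,330,380,400]].tolist(),(f(ray(c,330,v,.122))*1000).round(1))
E
```

```text
res 0.29467207181637195 0.2988581011192896
yaw -9.338991439205753
[[-45.8, -29.5], [-20.8, -28.8], [-45.7, 30.3], [-20.8, 26.6]]
ang L,R [np.float64(1.63), np.float64(-8.36)]
172 [[218, 219, 221], [240, 241, 243], [244, 244, 246], [246, 246, 248], [86, 55, 35]] [-54.    3.4]
175 [[166, 145, 115], [176, 155, 126], [180, 154, 119], [236, 236, 237], [115, 89, 60]] [-52.9   3.4]
178 [[240, 214, 149], [246, 226, 158], [248, 228, 162], [143, 116, 80], [128, 104, 70]] [-51.9   3.4]
181 [[249, 228, 159], [252, 236, 170], [252, 237, 171], [238, 211, 146], [146, 119, 80]] [-50.8   3.4]
184 [[249, 229, 160], [252, 236, 170], [252, 237, 171], [249, 229, 161], [240, 213, 147]] [-49.7   3.4]
```

Emit:
send_rows(series=[-0.05,-0.015,0.3,0,0,0,-1,-0.05,-0.015,0.55,0,0,0,-1,-0.05,-0.015,0.7,0,0,0,-1,-0.05,-0.015,0.76,0,0,0,-1,-0.05,-0.015,0.8,0,0,0,-1,-0.05,-0.015,0.82,0,0,0,-1,-0.05,-0.015,0.82,0,0,0,-1])

```text
time: 14.85
ee_pos: [0.4493, -0.238, 0.0459]
eef_rot: [0.001, 0.082, 0.997, -0.0]
ft_force: [0.3, -0.5, -2.6]
gripper_width: 0.167
grasp_force: 62.6
```

Emit:
send_rows(series=[0,0,0.01,0,0,0,-1,0,0,0.02,0,0,0,-1,0,0,0.03,0,0,0,-1,0,0,0.04,0,0,0,-1,0,0,0.04,0,0,0,-1])

```text
time: 15.35
ee_pos: [0.4485, -0.2379, 0.0411]
eef_rot: [-0.0, 0.082, 0.997, 0.0]
ft_force: [0.1, -0.4, -2.4]
gripper_width: 0.168
grasp_force: 62.6
```

Emit:
send_rows(series=[0,0,0.01,0,0,0,-1,0,0,0.02,0,0,0,-1,0,0,0.03,0,0,0,-1,0,0,0.03,0,0,0,-1])

```text
time: 15.75
ee_pos: [0.4487, -0.2379, 0.0383]
eef_rot: [-0.0, 0.082, 0.997, 0.0]
ft_force: [-0.3, 0.3, -0.1]
gripper_width: 0.169
grasp_force: 62.7
```

Emit:
send_rows(series=[0,0,0.01,0,0,0,-1,0,0,0.02,0,0,0,-1,0,0,0.03,0,0,0,-1,0,0,0.04,0,0,0,-1,0,0,0.04,0,0,0,-1])

```text
time: 16.25
ee_pos: [0.4483, -0.2379, 0.0374]
eef_rot: [-0.001, 0.082, 0.997, 0.0]
ft_force: [-12.8, 6.4, 25.1]
gripper_width: 0.169
grasp_force: 66.2
```

Emit:
send_rows(series=[0,0,-0.02,0,0,0,-1,0,0,-0.03,0,0,0,-0.6,0,0,-0.03,0,0,0,-0.4,0,0,-0.03,0,0,0,-0.2,0,0,-0.03,0,0,0,-0.2,0,0,-0.3,0,0,0,-0.2,0,0,-0.7,0,0,0,-0.2,0,0,-1,0,0,0,-0.2,0,0,-1,0,0,0,-0.2])

```text
time: 17.15
ee_pos: [0.4522, -0.24, 0.1392]
eef_rot: [0.004, 0.082, 0.997, -0.002]
ft_force: [0.9, -0.4, 0.4]
gripper_width: 0.401
grasp_force: 0.0
```

```bash
cat > meas.py <<'E'
from held import *
def meas(c,y0,y1,z=.029):
    pl,pr=held(c,z,y0,y1)
    P=[fr(p)*1000 for p in pl+pr];print(np.round(P,1).tolist())
    print('ang L,R',[np.degrees(np.arctan2(*(b-a)[::-1])).round(2) for a,b in ((P[0],P[1]),(P[2],P[3]))])
    h=cv2.cvtColor(c['pixels'],cv2.COLOR_RGB2HSV)
    m=((h[:,:,0]>13)&(h[:,:,0]<30)&(h[:,:,1]>40)&(h[:,:,2]>120)).astype(np.uint8);m[330:]=0
    m=cv2.morphologyEx(m,2,np.ones((3,3)))
    k=max(cv2.findContours(m,0,2)[0],key=lambda q:cv2.contourArea(q));ap=cv2.approxPolyDP(k,5,True)[:,0]
    for a in ap:print(a.tolist(),(fr(ray(c,a[0],a[1],z))*1000).round(1).tolist())
E
python3 - <<'E'
from meas import *
print(ctrl.get_state()['ee_pos'])
c=snap('wrist','w8.png');np.savez('w8.npz',**c)
to_=[proj(c,[*to([x,58]) if 0 else to([x,.058]),.029]) for x in (-.1275,-.08,-.0325)];print(np.round(to_))
r=int(to_[0][1]);meas(c,r+15,r+55)
E
```

```text
File "<stdin>", line 4
    to_=[proj(c,[*to([x,58]) if 0 else to([x,.058]),.029]) for x in (-.1275,-.08,-.0325)];print(np.round(to_))
                             ^^
SyntaxError: invalid syntax
```

```bash
python3 - <<'E'
from meas import *
print(ctrl.get_state()['ee_pos'])
c=snap('wrist','w8.png');np.savez('w8.npz',**c)
q=[proj(c,[*to([x,.058]),.029]) for x in (-.1275,-.08,-.0325)];print(np.round(q))
r=int(q[0][1]);meas(c,r+15,r+55)
E
```

```text
[ 0.45216513 -0.239985    0.13923076]
[[321. 145.]
 [321. 222.]
 [321. 291.]]
res 0.3237329175048114 0.3023050904795175
[[-118.8, 30.4], [-94.2, 30.6], [-118.7, 87.3], [-94.2, 84.1]]
ang L,R [np.float64(0.24), np.float64(-7.46)]
[276, 132] [-135.1, 31.4]
[280, 279] [-41.0, 30.9]
[350, 280] [-40.3, 76.9]
[373, 138] [-131.6, 88.4]
```

The numbers show the chock lying flat with its nose 4 mm inside the mouth, straight side at y ≈ 30.5 mm and square to the tray. I'll regrip it and slide it in.

```bash
python3 - <<'E'
from h import *
move([*to([-.088,.0586]),.0345],A);print(ctrl.get_state()['ee_pos'])
E
```

```text
shift [0.108 0.007 1.022] turn [-0.004  0.011 -0.003] deg [-0.1  0.3 -0.1]
[ 0.4506746  -0.23910663  0.13679472]
```

Emit:
send_rows(series=[0.09,0,0.3,0,0,0,-0.2,0.09,0,0.6,0,0,0,-0.2,0.09,0,0.7,0,0,0,-0.2,0.09,0,0.7,0,0,0,-0.2,0.09,0,0.7,0,0,0,-0.2])

```text
time: 17.7
ee_pos: [0.44, -0.2366, 0.0642]
eef_rot: [-0.0, 0.082, 0.997, 0.0]
ft_force: [0.5, 0.2, 0.5]
gripper_width: 0.4
grasp_force: 0.0
```

```bash
python3 - <<'E'
from h import *
move([*to([-.088,.0586]),.0345],A);print(ctrl.get_state()['ee_pos'])
E
```

```text
shift [-0.007 -0.003  0.297] turn [ 0.    -0.001 -0.003] deg [ 0.  -0.  -0.1]
[ 0.43998228 -0.23655994  0.06419167]
```

Emit:
send_rows(series=[0,0,0.15,0,0,0,-0.2,0,0,0.25,0,0,0,-0.2,0,0,0.29,0,0,0,-0.2,0,0,0.29,0,0,0,-0.2,0,0,0.29,0,0,0,-0.6,0,0,0.29,0,0,0,-0.8,0,0,0.29,0,0,0,-1,0,0,0.29,0,0,0,-1,0,0,0.29,0,0,0,-1,0,0,0.29,0,0,0,-1])

```text
time: 18.7
ee_pos: [0.4405, -0.2368, 0.036]
eef_rot: [0.001, 0.082, 0.997, -0.0]
ft_force: [-0.8, 1.1, 4.9]
gripper_width: 0.167
grasp_force: 61.2
```

```bash
python3 - <<'E'
from h import *
move([*to([-.042,.0580]),.0350],A);s=ctrl.get_state();print(s['ee_pos'],fr(s['ee_pos']),s['ft_force'])
E
```

```text
shift [-0.462 -0.007  0.011] turn [-0.001  0.003 -0.003] deg [-0.   0.1 -0.1]
[ 0.44046798 -0.23679697  0.03599174] [-0.08818121  0.0587245 ] [-0.7635144   1.06199275  4.85261905]
```

Slide forward, gripped, in two gentle stages.

Emit:
send_rows(series=[-0.03,0,0,0,0,0,-1,-0.06,0,0,0,0,0,-1,-0.09,0,0,0,0,0,-1,-0.12,0,0,0,0,0,-1,-0.15,0,0,0,0,0,-1,-0.18,0,0,0,0,0,-1,-0.21,0,0,0,0,0,-1,-0.24,0,0,0,0,0,-1,-0.24,0,0,0,0,0,-1])

```text
time: 19.6
ee_pos: [0.4605, -0.2397, 0.0359]
eef_rot: [-0.003, 0.082, 0.997, 0.001]
ft_force: [-11.2, 2.7, 17.2]
gripper_width: 0.167
grasp_force: 62.7
```

Emit:
send_rows(series=[-0.03,0,0,0,0,0,-1,-0.06,0,0,0,0,0,-1,-0.09,0,0,0,0,0,-1,-0.12,0,0,0,0,0,-1,-0.15,0,0,0,0,0,-1,-0.18,0,0,0,0,0,-1,-0.2,0,0,0,0,0,-1,-0.2,0,0,0,0,0,-1])

```text
time: 20.4
ee_pos: [0.4802, -0.243, 0.036]
eef_rot: [-0.003, 0.082, 0.997, 0.001]
ft_force: [-12.6, 2.7, 16.7]
gripper_width: 0.165
grasp_force: 62.6
```

```bash
python3 - <<'E'
from h import *
s=ctrl.get_state();print(s['ee_pos'],fr(s['ee_pos']),s['ft_force'])
E
```

```text
[ 0.48017872 -0.24300083  0.0359641 ] [-0.04798987  0.0590196 ] [-12.64935253   2.68095433  16.70364598]
```

Emit:
send_rows(series=[0.02,0,-0.01,0,0,0,-1,0.02,0,-0.01,0,0,0,-0.4,0.02,0,-0.01,0,0,0,-0.3,0.02,0,-0.01,0,0,0,-0.3,0.02,0,-0.2,0,0,0,-0.3,0.02,0,-0.5,0,0,0,-0.3,0.3,0,-0.8,0,0,0,-0.3,0.66,0,-0.9,0,0,0,-0.3,0.66,0,-0.9,0,0,0,-0.3,0.66,0,-0.9,0,0,0,-0.3,0.66,0,-0.9,0,0,0,-0.3])

```text
time: 21.5
ee_pos: [0.4187, -0.233, 0.125]
eef_rot: [0.0, 0.082, 0.997, -0.0]
ft_force: [1.2, 0.5, 0.4]
gripper_width: 0.349
grasp_force: 0.0
```

```bash
python3 - <<'E'
from meas import *
c=snap('wrist','w9.png');np.savez('w9.npz',**c);print(ctrl.get_state()['ee_pos'])
q=[proj(c,[*to([x,.058]),.029]) for x in (-.0955,-.048,-.0005)];print(np.round(q))
r=int(q[0][1]);meas(c,r+15,r+50)
move([*to([-.115,.058]),.011],A)
E
```

```text
[ 0.41867531 -0.23299117  0.12475672]
[[318. 260.]
 [318. 329.]
 [319. 390.]]
res 1.0496555200084836 0.7216705088399653
[[-86.0, 29.8], [-62.0, 33.5], [-86.0, 88.4], [-62.0, 84.2]]
ang L,R [np.float64(8.8), np.float64(-10.06)]
[278, 250] [-101.8, 33.6]
[274, 291] [-74.5, 30.3]
[280, 329] [-47.7, 33.2]
[358, 329] [-47.6, 83.4]
[367, 273] [-86.6, 87.9]
[363, 253] [-99.7, 85.1]
[361, 262] [-93.9, 84.0]
[281, 261] [-94.6, 35.2]
shift [ 0.047 -0.01   1.138] turn [ 0.    -0.    -0.003] deg [ 0.  -0.  -0.1]
```

Emit:
send_rows(series=[0.05,0,0.3,0,0,0,-0.3,0.05,0,0.6,0,0,0,-0.3,0.05,0,0.9,0,0,0,-0.3,0.05,0,1,0,0,0,-0.3,0.05,0,1,0,0,0,-0.3])

```text
time: 22.05
ee_pos: [0.4119, -0.2311, 0.0231]
eef_rot: [-0.002, 0.082, 0.997, 0.001]
ft_force: [0.5, 0.1, 0.1]
gripper_width: 0.346
grasp_force: 0.0
```

Emit:
send_rows(series=[0,0,0.1,0,0,0,-0.3,0,0,0.13,0,0,0,-0.3,-0.04,0,0.13,0,0,0,-0.3,-0.08,0,0.13,0,0,0,-0.3,-0.12,0,0.13,0,0,0,-0.3,-0.16,0,0.13,0,0,0,-0.3,-0.2,0,0.13,0,0,0,-0.3,-0.2,0,0.13,0,0,0,-0.3])

```text
time: 22.85
ee_pos: [0.4326, -0.2356, 0.0123]
eef_rot: [-0.001, 0.082, 0.997, -0.0]
ft_force: [-4.4, -0.5, 2.5]
gripper_width: 0.349
grasp_force: 1.9
```

```bash
python3 - <<'E'
from h import *
s=ctrl.get_state();print(s['ee_pos'],fr(s['ee_pos']),s['ft_force'])
E
```

```text
[ 0.43255328 -0.23561608  0.01228088] [-0.09618271  0.05861083] [-4.43527789 -0.54720974  2.53253639]
```

Emit:
send_rows(series=[-0.02,0,0,0,0,0,-0.3,-0.04,0,0,0,0,0,-0.3,-0.06,0,0,0,0,0,-0.3,-0.08,0,0,0,0,0,-0.3,-0.1,0,0,0,0,0,-0.3,-0.12,0,0,0,0,0,-0.3,-0.12,0,0,0,0,0,-0.3])

```text
time: 23.55
ee_pos: [0.4406, -0.2376, 0.012]
eef_rot: [-0.004, 0.081, 0.997, -0.0]
ft_force: [-13.1, -4.8, 8.8]
gripper_width: 0.35
grasp_force: 6.7
```

Emit:
send_rows(series=[-0.01,0,0,0,0,0,-0.3,-0.02,0,0,0,0,0,-0.3,-0.02,0,0,0,0,0,-0.3])

```text
time: 23.85
ee_pos: [0.4421, -0.2379, 0.0118]
eef_rot: [-0.004, 0.081, 0.997, 0.0]
ft_force: [-15.2, -5.9, 7.6]
gripper_width: 0.35
grasp_force: 7.1
```

```bash
python3 - <<'E'
from h import *
s=ctrl.get_state();print(s['ee_pos'],fr(s['ee_pos']),s['ft_force'])
E
```

```text
[ 0.44211491 -0.23785221  0.0117514 ] [-0.08638539  0.05794928] [-15.20828432  -5.9206544    7.63199052]
```

Emit:
send_rows(series=[-0.01,0,0,0,0,0,-0.3,-0.02,0,0,0,0,0,-0.3,-0.02,0,0,0,0,0,-0.3])

```text
time: 24.15
ee_pos: [0.4438, -0.2383, 0.0117]
eef_rot: [-0.005, 0.081, 0.997, -0.0]
ft_force: [-18.0, -6.2, 11.2]
gripper_width: 0.35
grasp_force: 8.3
```

Emit:
send_rows(series=[-0.01,0,0,0,0,0,-0.3,-0.02,0,0,0,0,0,-0.3,-0.02,0,0,0,0,0,-0.3])

```text
time: 24.45
ee_pos: [0.4452, -0.2385, 0.0116]
eef_rot: [-0.005, 0.081, 0.997, 0.0]
ft_force: [-19.4, -5.7, 12.7]
gripper_width: 0.352
grasp_force: 8.7
```

```bash
python3 - <<'E'
from h import *
s=ctrl.get_state();print(s['ee_pos'],fr(s['ee_pos']),s['ft_force'])
E
```

```text
[ 0.44523212 -0.23853121  0.01155498] [-0.08319943  0.05778296] [-19.36024113  -5.71177531  12.65193648]
```

Emit:
send_rows(series=[0.03,0,0,0,0,0,-0.3,0.06,0,0,0,0,0,-0.3,0.12,0,0,0,0,0,-0.3,0.2,0,-0.2,0,0,0,-0.3,0.3,0,-0.6,0,0,0,-0.3,0.3,0,-1,0,0,0,-0.3,0.3,0,-1,0,0,0,-0.3])

```text
time: 25.15
ee_pos: [0.4257, -0.2358, 0.1186]
eef_rot: [0.006, 0.082, 0.997, -0.003]
ft_force: [1.5, -0.2, 0.7]
gripper_width: 0.35
grasp_force: 0.0
```

Emit:
send_rows(series=[0,0,-0.4,0,0,0,-0.3,0,0,-0.8,0,0,0,-0.3,0,0,-0.8,0,0,0,-0.3,0,0,-0.8,0,0,0,-0.3])

```text
time: 25.55
ee_pos: [0.4222, -0.2337, 0.1933]
eef_rot: [0.002, 0.082, 0.997, -0.001]
ft_force: [0.4, -0.1, -0.9]
gripper_width: 0.351
grasp_force: 0.0
```

```bash
python3 - <<'E'
from h import *
c=snap('wrist','w10.png');np.savez('w10.npz',**c)
for l in [(-.07,.029),(-.07,.087),(.025,.029),(.025,.075)]:
    q=proj(c,[*to(l),.029]);print(l,q.round(1))
u=cv2.resize(c['pixels'][150:450,140:480,::-1],None,fx=2,fy=2,interpolation=cv2.INTER_CUBIC);print(u.shape);cv2.imwrite('pics/w10c.png',u)
E
```

```text
(-0.07, 0.029) [281.7 253.4]
(-0.07, 0.087) [356.1 253.4]
(0.025, 0.029) [284.9 358.3]
(0.025, 0.075) [339.1 358.3]
(600, 680, 3)
```

View pics/w10c.png

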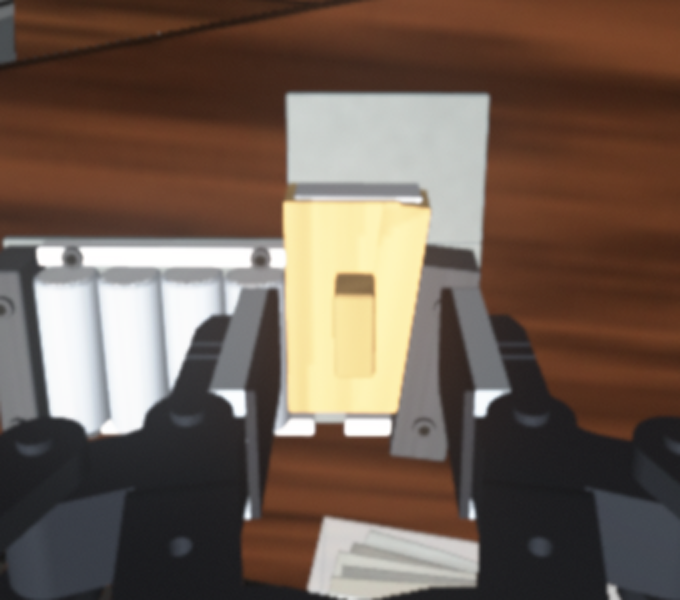

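The chock's straight side lies along bar 4 and its tapered side along the abutment. The nose edge at crop row 413 and tail edge at row 200 put it 2–3 mm short of the nominal seat, and the row is closed. One more firm push to confirm it is tight.

```bash
python3 - <<'E'
from h import *
move([*to([-.093,.0585]),.012],A)
E
```

```text
shift [-0.149 -0.008  1.797] turn [ 0.     0.    -0.002] deg [ 0.   0.  -0.1]
```

Emit:
send_rows(series=[0,0,0.4,0,0,0,-0.3,0,0,0.8,0,0,0,-0.3,0,0,1,0,0,0,-0.3,0,0,1,0,0,0,-0.3])

```text
time: 26.0
ee_pos: [0.4166, -0.2304, 0.0864]
eef_rot: [-0.005, 0.082, 0.997, 0.003]
ft_force: [-1.0, -0.1, -0.1]
gripper_width: 0.354
grasp_force: 0.0
```

Emit:
send_rows(series=[0,0,0.4,0,0,0,-0.3,0,0,0.7,0,0,0,-0.3,-0.05,0,0.8,0,0,0,-0.3,-0.1,0,0.8,0,0,0,-0.3,-0.15,0,0.8,0,0,0,-0.3,-0.2,0,0.8,0,0,0,-0.3,-0.23,0,0.8,0,0,0,-0.3,-0.25,0,0.8,0,0,0,-0.3,-0.27,0,0.8,0,0,0,-0.3,-0.27,0,0.8,0,0,0,-0.3])

```text
time: 27.0
ee_pos: [0.4455, -0.2376, 0.0126]
eef_rot: [-0.002, 0.082, 0.997, 0.0]
ft_force: [-8.0, -0.8, 7.0]
gripper_width: 0.35
grasp_force: 4.3
```

Emit:
send_rows(series=[-0.01,0,0,0,0,0,-0.3,-0.02,0,0,0,0,0,-0.3,-0.02,0,0,0,0,0,-0.3])

```text
time: 27.3
ee_pos: [0.4457, -0.2376, 0.0124]
eef_rot: [-0.004, 0.082, 0.997, 0.001]
ft_force: [-12.8, -0.9, 10.7]
gripper_width: 0.352
grasp_force: 6.6
```

```bash
python3 - <<'E'
from h import *
s=ctrl.get_state();print(s['ee_pos'],fr(s['ee_pos']),s['ft_force'])
E
```

```text
[ 0.44573369 -0.23762841  0.0124062 ] [-0.08285034  0.05875495] [-12.82546909  -0.90965947  10.73909701]
```

It is tight: a 2 mm command gave 0.2 mm of motion. I'll press once more, back away and check.

Emit:
send_rows(series=[-0.02,0,0,0,0,0,-0.3,-0.03,0,0,0,0,0,-0.3,-0.03,0,0,0,0,0,-0.3])

```text
time: 27.6
ee_pos: [0.4468, -0.2379, 0.0122]
eef_rot: [-0.006, 0.081, 0.997, 0.001]
ft_force: [-19.5, -1.7, 14.7]
gripper_width: 0.351
grasp_force: 9.3
```

Emit:
send_rows(series=[0.03,0,0,0,0,0,-0.3,0.06,0,0,0,0,0,-0.3,0.12,0,0,0,0,0,-0.3,0.2,0,0,0,0,0,-0.3,0.3,0,-0.4,0,0,0,-0.3,0.3,0,-0.9,0,0,0,-0.3,0.3,0,-1,0,0,0,-0.3,0.3,0,-1,0,0,0,-0.3,0.3,0,-1,0,0,0,-0.3])

```text
time: 28.5
ee_pos: [0.4225, -0.2333, 0.1115]
eef_rot: [-0.0, 0.082, 0.997, 0.0]
ft_force: [0.0, -0.0, 0.1]
gripper_width: 0.347
grasp_force: 0.0
```

Emit:
send_rows(series=[0,0,-0.4,0,0,0,-0.3,0,0,-0.8,0,0,0,-0.3,0,0,-0.8,0,0,0,-0.3,0,0,-0.8,0,0,0,-0.3,0,0,-0.8,0,0,0,-0.3])

```text
time: 29.0
ee_pos: [0.4215, -0.2327, 0.1894]
eef_rot: [-0.002, 0.082, 0.997, 0.001]
ft_force: [-0.1, -0.3, -0.0]
gripper_width: 0.348
grasp_force: 0.0
```

```bash
python3 - <<'E'
from h import *
c=snap('wrist','w11.png');h=cv2.cvtColor(c['pixels'],cv2.COLOR_RGB2HSV)
m=((h[:,:,0]>13)&(h[:,:,0]<30)&(h[:,:,1]>40)&(h[:,:,2]>120)).astype(np.uint8);m[:200]=0
k=max(cv2.findContours(m,0,2)[0],key=cv2.contourArea)
for a in cv2.approxPolyDP(k,5,True)[:,0]:print(a.tolist(),(fr(ray(c,*map(float,a),.029))*1000).round(1).tolist())
v=int(proj(c,[*to([-.02,0]),.02])[1]);g=cv2.cvtColor(c['pixels'],cv2.COLOR_RGB2GRAY)[v];u0=int(proj(c,[*to([-.02,-.08]),.018])[0])
d=[u for u in range(u0,290) if g[u]<=g[u-1] and g[u]<g[u+1] and g[u]<190];print('dark cols -> y',[(fr(ray(c,u,v,.018))[1]*1000).round(1).item() for u in d])
E
```

```text
[603, 228] [-93.6, 274.0]
[583, 233] [-89.6, 259.6]
[588, 239] [-84.8, 264.3]
[579, 243] [-81.6, 258.0]
[578, 235] [-88.0, 256.1]
[555, 261] [-66.9, 242.1]
[527, 384] [45.5, 236.9]
[555, 405] [67.1, 264.4]
[558, 398] [59.9, 265.8]
[557, 407] [69.2, 266.5]
[639, 466] [134.7, 352.9]
[639, 371] [32.8, 329.8]
[632, 370] [31.8, 323.6]
[631, 356] [18.1, 319.8]
[639, 359] [21.0, 327.1]
[639, 229] [-92.7, 301.4]
dark cols -> y [-79.7, -52.2, -25.6, 1.8, 3.5, 8.5, 11.8, 24.3]
```

```bash
python3 - <<'E'
from h import *
c=snap('wrist');h=cv2.cvtColor(c['pixels'],cv2.COLOR_RGB2HSV)
m=((h[:,:,0]>13)&(h[:,:,0]<30)&(h[:,:,1]>40)&(h[:,:,2]>120)).astype(np.uint8);m[:200]=0;m[:,:250]=0;m[:,400:]=0;m[370:]=0
k=max(cv2.findContours(m,0,2)[0],key=cv2.contourArea)
for a in cv2.approxPolyDP(k,5,True)[:,0]:print(a.tolist(),(fr(ray(c,*map(float,a),.029))*1000).round(1).tolist())
print(ctrl.sign_off())
E
```

```text
[282, 248] [-78.2, 31.1]
[281, 361] [22.0, 27.4]
[335, 364] [25.0, 72.7]
[351, 253] [-74.0, 84.0]
[285, 256] [-71.6, 33.2]
the job is handed in; nothing more can be done
None
```

The four bars are closed up against the end stop, and the chock is wedged about 1–2 mm from its nominal seat. It stayed put when let go and I've handed the job in; on the way, the held chock bumped the polishing machine's corner once (about 40 N at the wrist).

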